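# Cover the solder pot and latch its sliding hood

### The arm

A 6-joint arm with a two-finger parallel gripper is mounted at the origin on the work surface. World frame = base frame: x ahead of the robot, y to its left, z up, the work surface at z = 0. Lengths are in mm, angles in rad, forces in N, time in s.
With the tool pointing down it reaches from about 350 to 975 mm from the base axis. Payload 7.1 kg.
Tool frame: the origin (TCP) lies between the finger pads; the fingertips stand 8 mm ahead of it and the grasp point (between the pads) lies 11 mm behind it; x points along the fingers, y is the direction in which the jaws open and shut, and the axes are right-handed (so a half turn about x gives the same grasp; the last joint's range is limited). The gripper opens to 88 mm and grips with 3 to 60 N. Pads are 20 mm wide; open, the fingers measure 115 mm over their backs; the gripper's body (75 mm by 178 mm) begins 61 mm behind the grasp point.
Start: joints at [1.149, 0.423, 1.63, -0, 1.089, -0.019], TCP at [244.965, 574.976, 230.675] pointing down, gripper open.
Joint ranges: [-3, 3], [-0.9, 2.11], [0.09, 2.58], [-1.31, 4.45], [0.11, 2.69], [-2.54, 2.54]. Speed limits (rad/s): [2.39, 2.39, 3.01, 3.14, 3.14, 3.14].

### API

Orientations are given as a rotation vector (axis times angle).
In Python, from workcell import ctrl gives the robot as it stands.
- The arm moves only by the tool apply_moves, never from a script. Its argument "increments" is a list of rows, each an object with "gripper": the opening in per cent of the stroke, from 0 (shut) to 100 (fully open); "delta_pos": the shift along the tool's x, y, z in cm, a list of three; "dr": the turn, a rotation vector about the tool's x, y, z in rad, a list of three. In form: [{"gripper": gripper, "delta_pos": [dx, dy, dz], "dr": [ax, ay, az]}, ...]. A call has exactly 5 rows; each row shifts and turns the commanded pose from where the row before left it, along the tool's axes as they then stand; what a row does not reach is not made up. A row lasts 1/12 s, in which the tool goes at most 41.7 mm and 7.16 degrees, less where a joint would pass 70% of its speed; a pose out of reach is approached as far as the arm can. A call with a gripper value outside its range is refused whole. The fingers move at their own pace and stop on an object; the grip force is fixed at half the most. Time passes only in rows, so rows that do not move let the fingers close, or fill a call up. It gives the time, the measured TCP pose, the force and the opening at its end, in the units of the state.
- ctrl.get_obs(): the state, without advancing time (a new reading comes with each control period).
- ctrl.get_image(name): name is "scene" or "side" or "wrist"; returns a dict with "img" (420x560x3 uint8, red, green, blue), "range_z" (420x560 float32, mm along the optical axis (not along the pixel's ray), 0 where there is no reading), "mtx" (3x3 intrinsics, pixels), "rvec" (rotation vector, rad) and "tvec" (3), from world to camera coordinates, as OpenCV has them. Camera axes: x right, y down, z forward; pixel columns grow to the right and rows downward; lengths in mm; the calibration is good to about 2 mm. A picture is of the moment at which its call begins.
- ctrl.close_job(): hands the job in, once; it reports no verdict.
The state is a dict: "t": time; "qpos": joint angles; "qvel": joint speeds; "joint_torque": joint torques, N m; "ee_pos": TCP position; "orientation": TCP orientation; "ft_force": force on the tool from outside, world axes, zero at the start; "moment": the same for the moment, N m; "width": finger opening in mm.
Only numpy, scipy, OpenCV 4.12 (cv2) and the standard library are available. Lean on these libraries where they do the work, as an engineer would, in place of code of your own. Each camera call takes 0.05 s, during which the arm holds its last target. There are 200 camera calls.

### The job

The soldering station is being put away and its pot is empty and cold. Put the loose round steel cover on the pot so that it sits down level in the rim - set it down, do not drop it - then push the sliding clear hood over it, all the way home, until the sprung latch hook drops behind the bar on the hood, and let go. Leave the flux bottle, the solder reel and the motherboard where they are.

Things in the scene. Friction and masses are not known exactly. Their poses are not given: they have to be found in the camera images.
- station: Soldering station fixed to the bench, may be turned: white housing 230 mm (x) by 400 mm (y = -195 to 205), steel deck 85 mm above the bench. Origin on the bench under its middle; x away from the operator, y along its two guide rods, the way the hood opens, z up. Pot at y = -87. Rods 14 mm thick at x = +-92, 107 mm up, held at y = 197 in blocks 30 mm wide at x = +-94 (127 mm up), free deck between.
- pot_rim (a point): Centre of the mouth of the dark round pot, level with its flat rim (97 mm above the bench, 12 mm above the deck). Inner diameter 100 mm, outer 112 mm, about 70 mm deep. Axes as the station.
- cover: Loose cover lying flat on the bench: bright steel disc of 120 mm diameter, about 0.35 kg. Origin: centre of its underside, z up. z 0 to 6 mm: step of 84 mm (foot) to 90 mm diameter that fits loosely in the pot's mouth; 6 to 10: the disc; 10 to 13: neck, 20 mm diameter; 13 to 40: upright round black knob, 30 mm diameter. Seated on the pot, the origin is 6 mm below the rim.
- guard (a joint): Travel of the sliding hood in m: 0 = fully home against the end plate, grows as it opens along the station's +y; 0.165 to 0.180 at the start, clear of the pot. Slides with about 3 N of friction, stays where left. Hood 170 mm long (y), 206 mm wide, top 151 mm above the bench: clear window, aluminium frame and runners. Its end towards the pot is open: it passes over the seated cover and knob.
- guard_push (a point): On the hood: centre of the outer (+y) face of its plain aluminium end panel, the face to push on towards the station's -y; 120 mm above the bench. Panel 170 mm wide, from 90 to 148 mm above the bench. Over it stands a black grip bar, 10 mm thick, 100 mm long across the hood, middle 8 mm inside the panel's face, top 177 mm above the bench. Axes as the station.
- keeper (a point): On the hood: middle of the short 8 mm steel bar on top of its leading corner, on the operator's side, that the latch hook catches; 159 mm above the bench, bar along the station's x, 30 mm over its brackets.
- latch (a joint): Angle of the sprung latch hook in rad: 0 = down, grows as it lifts. Hinged on the operator's end (x = -90 mm) of the fixed end plate (y = -178, 216 mm wide, 145 mm up). The keeper bar lifts its sloped nose from guard = 0.022 on, up to about 0.2 rad (push then 8 to 13 N), and it snaps down to 0 behind the bar at about guard = 0.002; the hood then cannot open again.
- latch_nose (a point): Lower tip of the latch hook, 18 mm wide, 156 mm above the bench when down. The hook's sloped lip reaches 25 mm further along the station's +y, up to 177 mm above the bench. It stays clear of the cover's way by over 15 mm.
- flux_bottle: Bystander: brown bottle with black cap, 60 mm diameter, 130 mm high; origin at the centre of its underside.
- solder_reel: Bystander: reel with black flanges, standing on one, 68 mm diameter, 55 mm high; origin at the centre of its underside.
- motherboard: Bystander: dark blue circuit board lying flat, 120 x 190 mm, about 19 mm high over its connectors; origin at the centre of its underside.
Things that resemble listed ones, but are neither listed nor needed, are in the scene too. What is shaped like the cover but orange is not meant.

How it is judged (in metres and radians):
On the way, in this order (a step that is already met when the one before it is completed fails the run):
1. the cover sits level in the pot's rim, let go (horizontal distance between cover and pot_rim below 0.008 m and z of cover in the frame of pot_rim below -0.003 m and angle between cover's own z axis and vertical below 0.05 rad and contact force between the fingers and cover below 0.2 N), for 0.2 s.
2. the hood is home and the latch hook has dropped behind its bar (value of joint guard below 0.006 m and value of joint latch below 0.06 rad), for 0.2 s.
At the end, for the whole second after the job is handed in: The cover rests on the pot, its step inside the mouth (origin at least 3 mm below the rim, within 8 mm of the pot's axis, tilted less than 0.05 rad) and still; the hood is within 6 mm of fully home with the latch hook down (below 0.06 rad) behind the hood's bar (all of step 2 and horizontal distance between cover and pot_rim below 0.008 m and z of cover in the frame of pot_rim below -0.003 m and angle between cover's own z axis and vertical below 0.05 rad and linear speed of cover below 0.02 m/s); the robot touches nothing.
It fails at once if the cover is dropped (moves faster than 0.6 m/s with no finger on it) (linear speed of cover above 0.6 m/s and contact force between the fingers and cover below 0.2 N).
It fails at once if a bystander is moved by more than 30 mm (distance of any of flux_bottle, solder_reel, motherboard from where it was at the start of the episode above 0.03 m).
It also fails if it takes over 58 s, if anything falls off the work surface, if the arm or the gripper's body presses on something with over 40 N, if the wrist force passes 120 N, or if a joint passes its speed limit or range.

## Working session

There is one attempt and no reset: what is moved stays moved. The work goes in short steps, Python scripts to look and compute and a tool call to move; the robot and the scene stay as the last step left them, time stands still between calls to the robot, and variables do not carry over. Pictures are saved under pics/ and viewed, about 8 in all and at most 12, crops included, and the job is handed in when it is done.

Besides the shell and the picture viewer there is one more tool, called after "Emit:" by a JSON object that holds its "fn" and its "kwargs". apply_moves: Moves the arm, as the interface text tells. Its arguments: {"type":"object","properties":{"increments":{"type":"array","items":{"type":"object","properties":{"gripper":{"type":"number"},"delta_pos":{"type":"array","items":{"type":"number"}},"dr":{"type":"array","items":{"type":"number"}}}}}},"required":["increments"]}

```bash
mkdir -p pics; cat > h.py <<'E'
import numpy as np, cv2
from scipy.spatial.transform import Rotation as R
from workcell import ctrl
def grab(n):
    d=ctrl.get_image(n); np.savez(f'{n}.npz',**d); return d
def cloud(d):
    z=d["range_z"].astype(float); K=np.array(d["mtx"]); h,w=z.shape
    u,v=np.meshgrid(np.arange(w),np.arange(h))
    P=np.stack([(u-K[0,2])/K[0,0]*z,(v-K[1,2])/K[1,1]*z,z],-1)
    M=R.from_rotvec(np.ravel(d["rvec"])).as_matrix()
    W=(P-np.ravel(d["tvec"]))@M
    W[z<=0]=np.nan
    return W
E
python3 - <<'E'
from h import *
a=grab('scene');b=grab('side')
for n,d in(('scene',a),('side',b)):
    cv2.imwrite(f'pics/{n}0.png',cv2.resize(d['img'][:,:,::-1],(800,600)))
o=ctrl.get_obs();print({k:np.round(v,3) for k,v in o.items()})
print(R.from_rotvec(o['orientation']).as_matrix().round(3))
E
```

```text
{'t': np.float64(0.1), 'qpos': array([ 1.149,  0.424,  1.631,  0.   ,  1.089, -0.019]), 'qvel': array([-0.001, -0.002, -0.001,  0.   , -0.001, -0.002]), 'joint_torque': array([ 0.0000e+00, -5.4561e+01, -2.7432e+01,  6.4000e-02,  1.9000e-02,
       -0.0000e+00]), 'ee_pos': array([244.77 , 574.539, 229.974]), 'orientation': array([ 0.315,  1.548, -0.317]), 'ft_force': array([-0.73 , -0.239, -0.192]), 'moment': array([-0.049, -0.003, -0.025]), 'width': np.float64(87.809)}
[[-0.001  0.392  0.92 ]
 [-0.001  0.92  -0.392]
 [-1.    -0.001 -0.   ]]
```

View pics/scene0.png

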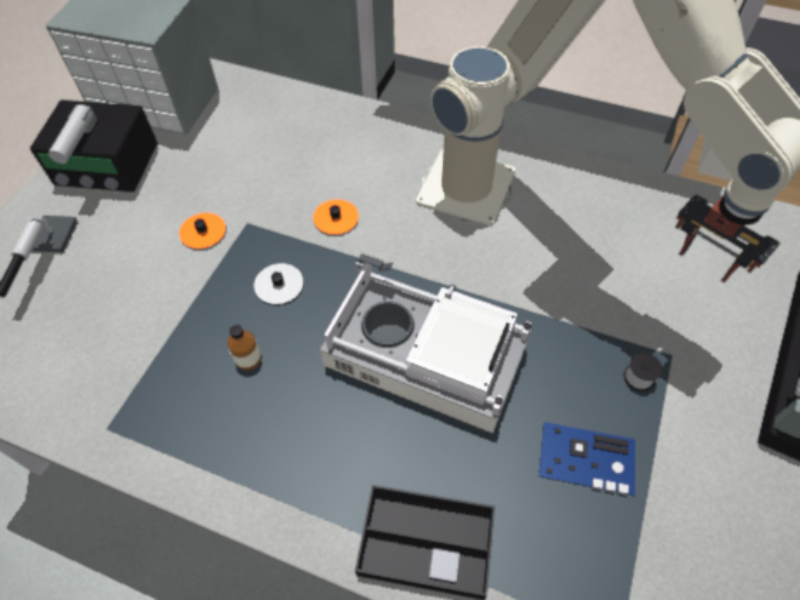

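View pics/side0.png

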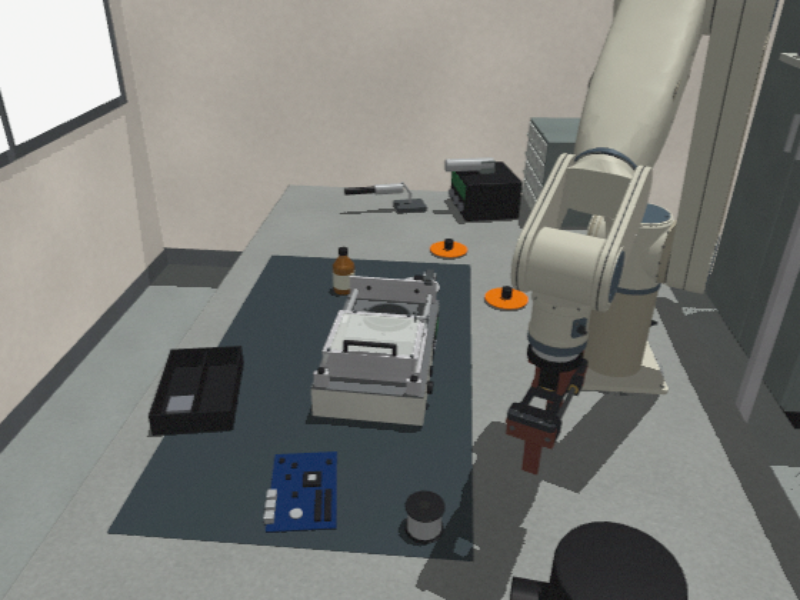

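The scene view (800x600 px) shows three disc-shaped things. The white/steel disc at (278,284) fits the cover. The two at (203,231) and (336,217) are orange, so they are ruled out. The pot is at (388,323), the hood at (465,340), the bottle at (243,348), the reel at (645,370) and the board at (588,460). The side view shows the hood open toward +y (the side camera).

```bash
python3 - <<'E'
from h import *
d=dict(np.load('scene.npz')); W=cloud(d); img=d['img']
c=img[160:300,140:390]; cv2.imwrite('pics/crop.png',cv2.resize(c[:,:,::-1],(800,448),interpolation=cv2.INTER_CUBIC))
def circ(P):
    A=np.c_[2*P,np.ones(len(P))]; s=np.linalg.lstsq(A,(P**2).sum(1),rcond=None)[0]
    return s[:2],np.sqrt(s[2]+s[:2]@s[:2])
u,v=int(278*.7),int(284*.7)
S=W[v-30:v+30,u-30:u+30].reshape(-1,3); I=img[v-30:v+30,u-30:u+30].reshape(-1,3).astype(int)
m=(I.min(1)>130)&(S[:,2]<25)&(S[:,2]>0)
hull=cv2.minEnclosingCircle(S[m][:,:2].astype(np.float32)); print('cover',S[m].mean(0),hull,np.median(S[m][:,2]),m.sum())
k=S[S[:,2]>33]; print('knob top',k.mean(0),len(k),np.ptp(k,axis=0), k[:,2].max())
# pot: rim points
u,v=int(388*.7),int(323*.7)
S=W[v-28:v+28,u-28:u+28].reshape(-1,3)
m=(S[:,2]>93)&(S[:,2]<101)
P=S[m][:,:2]; print('rim n',m.sum())
h=cv2.minEnclosingCircle(P.astype(np.float32));print(h, circ(P))
# station outline: points z 60..180 in area
Q=W[150:310,215:380].reshape(-1,3); q=Q[(Q[:,2]>75)&(Q[:,2]<112)]
r=cv2.minAreaRect(q[:,:2].astype(np.float32)); print('station',r, cv2.boxPoints(r).round(0).tolist())
t=Q[(Q[:,2]>144)&(Q[:,2]<156)]; r=cv2.minAreaRect(t[:,:2].astype(np.float32));print('hood top',r,cv2.boxPoints(r).round(0).tolist())
g=Q[(Q[:,2]>168)&(Q[:,2]<185)]; print('grip',g.mean(0),len(g)); print(g.round(0)[::max(1,len(g)//12)].tolist())
for n,(x,y) in dict(bottle=(237,330),reel=(648,362),board=(588,460)).items(): print(n,W[int(y*.7),int(x*.7)].round(0))
E
```

```text
cover [ 480.61896414 -325.10710449    9.17883906] ((427.882568359375, -369.47589111328125), 133.62152099609375) 9.35208091890339 702
knob top [ 482.67162318 -322.9048889    38.74241547] 54 [30.34454876 31.47964045 13.4937672 ] 46.87168593923522
rim n 202
((539.3029174804688, -48.6019172668457), 94.21163177490234) (array([534.145235  , -25.23618519]), np.float64(59.3660199154935))
station ((541.0255126953125, 79.86263275146484), (401.5990295410156, 234.87744140625), 87.62429809570312) [[415.0, -116.0], [650.0, -126.0], [667.0, 276.0], [432.0, 285.0]]
hood top ((542.1915893554688, 63.96623229980469), (367.2340087890625, 202.63931274414062), 89.35501098632812) [[439.0, -118.0], [641.0, -121.0], [646.0, 246.0], [443.0, 249.0]]
grip [503.58688299  95.39644287 173.52103601] 217
[[436.0, -112.0, 169.0], [452.0, -105.0, 176.0], [448.0, -89.0, 174.0], [440.0, -66.0, 169.0], [452.0, -71.0, 171.0], [452.0, -44.0, 174.0], [508.0, 237.0, 177.0], [528.0, 234.0, 178.0], [537.0, 240.0, 173.0], [558.0, 237.0, 178.0], [574.0, 231.0, 172.0], [587.0, 237.0, 174.0], [600.0, 239.0, 168.0]]
bottle [ 688. -296.  131.]
reel [402. 541.  51.]
board [647. 474.   4.]
```

View pics/crop.png

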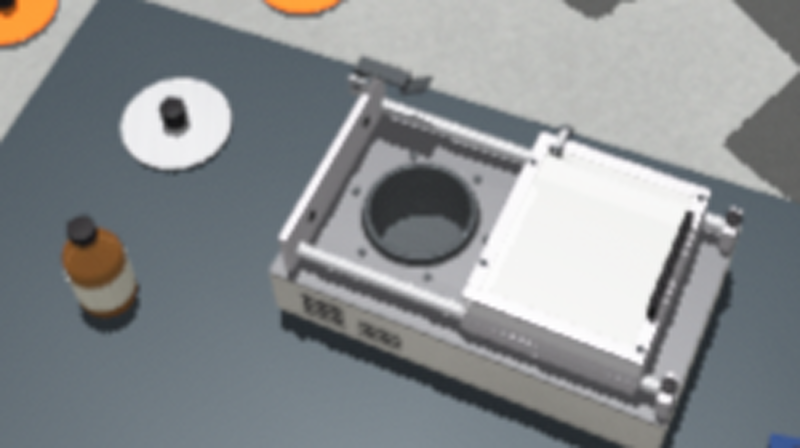

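The crop confirms it: the bright steel disc with the black knob, at crop px (177,120), is the cover. Its centre measures about (481,-324), with the disc at z≈9 and the knob top at ≈39, which matches the given sizes. First I'll turn the tool so the jaws lie along the station's x. Then I'll stop over the pot for a close look with the wrist camera.

Emit:
{"fn": "apply_moves", "kwargs": {"increments": [{"gripper": 100, "delta_pos": [-0.4, 0, 0], "dr": [0.121, 0, 0]}, {"gripper": 100, "delta_pos": [-0.4, 0, 0], "dr": [0.121, 0, 0]}, {"gripper": 100, "delta_pos": [-0.4, 0, 0], "dr": [0.121, 0, 0]}, {"gripper": 100, "delta_pos": [-0.4, 0, 0], "dr": [0.121, 0, 0]}, {"gripper": 100, "delta_pos": [-0.4, 0, 0], "dr": [0.121, 0, 0]}]}}

```text
t: 0.52
ee_pos: [244.8, 574.7, 250.4]
orientation: [0.789, 1.422, -0.791]
ft_force: [0.0, -0.2, 0.6]
width: 87.6
```

Emit:
{"fn": "apply_moves", "kwargs": {"increments": [{"gripper": 100, "delta_pos": [-0.4, 0, 0], "dr": [0.121, 0, 0]}, {"gripper": 100, "delta_pos": [-0.4, 0, 0], "dr": [0.121, 0, 0]}, {"gripper": 100, "delta_pos": [-0.4, 0, 0], "dr": [0.121, 0, 0]}, {"gripper": 100, "delta_pos": [-0.4, 0, 0], "dr": [0.121, 0, 0]}, {"gripper": 100, "delta_pos": [-0.4, 0, 0], "dr": [0.121, 0, 0]}]}}

```text
t: 0.93
ee_pos: [244.8, 574.7, 270.4]
orientation: [1.244, 1.186, -1.245]
ft_force: [1.2, 1.1, 0.2]
width: 87.6
```

Emit:
{"fn": "apply_moves", "kwargs": {"increments": [{"gripper": 100, "delta_pos": [0, 1.58, 2.85], "dr": [0, 0, 0]}, {"gripper": 100, "delta_pos": [0, 1.58, 2.85], "dr": [0, 0, 0]}, {"gripper": 100, "delta_pos": [0, 1.58, 2.85], "dr": [0, 0, 0]}, {"gripper": 100, "delta_pos": [0, 1.58, 2.85], "dr": [0, 0, 0]}, {"gripper": 100, "delta_pos": [0, 1.58, 2.85], "dr": [0, 0, 0]}]}}

```text
t: 1.35
ee_pos: [318.1, 427.7, 270.3]
orientation: [1.239, 1.189, -1.24]
ft_force: [-0.0, 0.2, 0.2]
width: 88.1
```

Emit:
{"fn": "apply_moves", "kwargs": {"increments": [{"gripper": 100, "delta_pos": [0, 1.58, 2.85], "dr": [0, 0, 0]}, {"gripper": 100, "delta_pos": [0, 1.58, 2.85], "dr": [0, 0, 0]}, {"gripper": 100, "delta_pos": [0, 1.58, 2.85], "dr": [0, 0, 0]}, {"gripper": 100, "delta_pos": [0, 1.58, 2.85], "dr": [0, 0, 0]}, {"gripper": 100, "delta_pos": [0, 1.58, 2.85], "dr": [0, 0, 0]}]}}

```text
t: 1.77
ee_pos: [391.1, 282.0, 270.5]
orientation: [1.24, 1.189, -1.24]
ft_force: [0.1, 0.7, 0.6]
width: 88.0
```

Emit:
{"fn": "apply_moves", "kwargs": {"increments": [{"gripper": 100, "delta_pos": [0, 1.58, 2.85], "dr": [0, 0, 0]}, {"gripper": 100, "delta_pos": [0, 1.58, 2.85], "dr": [0, 0, 0]}, {"gripper": 100, "delta_pos": [0, 1.58, 2.85], "dr": [0, 0, 0]}, {"gripper": 100, "delta_pos": [0, 1.58, 2.85], "dr": [0, 0, 0]}, {"gripper": 100, "delta_pos": [0, 1.58, 2.85], "dr": [0, 0, 0]}]}}

```text
t: 2.18
ee_pos: [464.0, 136.3, 270.5]
orientation: [1.24, 1.189, -1.24]
ft_force: [0.6, 0.5, -1.0]
width: 87.7
```

Emit:
{"fn": "apply_moves", "kwargs": {"increments": [{"gripper": 100, "delta_pos": [0, 1.58, 2.85], "dr": [0, 0, 0]}, {"gripper": 100, "delta_pos": [0, 1.58, 2.85], "dr": [0, 0, 0]}, {"gripper": 100, "delta_pos": [0, 1.58, 2.85], "dr": [0, 0, 0]}, {"gripper": 100, "delta_pos": [0, 1.58, 2.85], "dr": [0, 0, 0]}, {"gripper": 100, "delta_pos": [0, 0, 0], "dr": [0, 0, 0]}]}}

```text
t: 2.6
ee_pos: [524.2, 17.3, 270.5]
orientation: [1.242, 1.186, -1.242]
ft_force: [0.1, 0.6, 0.2]
width: 87.9
```

```bash
python3 - <<'E'
from h import *
d=grab('wrist');cv2.imwrite('pics/w1.png',d['img'][:,:,::-1])
W=cloud(d)
o=ctrl.get_obs();print(o['ee_pos'],R.from_rotvec(o['orientation']).as_matrix().round(3).tolist())
for r in range(20,420,50): print([tuple(W[r,c].round(0)) for c in range(30,560,100)])
E
```

```text
[522.91266243  19.17115963 270.33551967] [[-0.0, 0.999, -0.046], [-0.0, -0.046, -0.999], [-1.0, -0.0, 0.0]]
[(np.float64(251.0), np.float64(201.0), np.float64(-2.0)), (np.float64(363.0), np.float64(195.0), np.float64(1.0)), (np.float64(493.0), np.float64(154.0), np.float64(149.0)), (np.float64(564.0), np.float64(150.0), np.float64(149.0)), (np.float64(636.0), np.float64(147.0), np.float64(150.0)), (np.float64(nan), np.float64(nan), np.float64(nan))]
[(np.float64(239.0), np.float64(149.0), np.float64(-1.0)), (np.float64(355.0), np.float64(143.0), np.float64(0.0)), (np.float64(490.0), np.float64(120.0), np.float64(150.0)), (np.float64(564.0), np.float64(117.0), np.float64(150.0)), (np.float64(698.0), np.float64(127.0), np.float64(1.0)), (np.float64(812.0), np.float64(122.0), np.float64(1.0))]
[(np.float64(227.0), np.float64(94.0), np.float64(-1.0)), (np.float64(346.0), np.float64(88.0), np.float64(-0.0)), (np.float64(487.0), np.float64(84.0), np.float64(149.0)), (np.float64(563.0), np.float64(81.0), np.float64(150.0)), (np.float64(701.0), np.float64(71.0), np.float64(1.0)), (np.float64
[... 1078 characters left out ...]
)]
[(np.float64(478.0), np.float64(52.0), np.float64(366.0)), (np.float64(494.0), np.float64(47.0), np.float64(359.0)), (np.float64(515.0), np.float64(46.0), np.float64(360.0)), (np.float64(536.0), np.float64(44.0), np.float64(359.0)), (np.float64(557.0), np.float64(43.0), np.float64(358.0)), (np.float64(573.0), np.float64(47.0), np.float64(366.0))]
[(np.float64(476.0), np.float64(41.0), np.float64(366.0)), (np.float64(479.0), np.float64(16.0), np.float64(337.0)), (np.float64(434.0), np.float64(-268.0), np.float64(-1.0)), (np.float64(578.0), np.float64(-273.0), np.float64(1.0)), (np.float64(570.0), np.float64(8.0), np.float64(332.0)), (np.float64(574.0), np.float64(36.0), np.float64(366.0))]
```

View pics/w1.png

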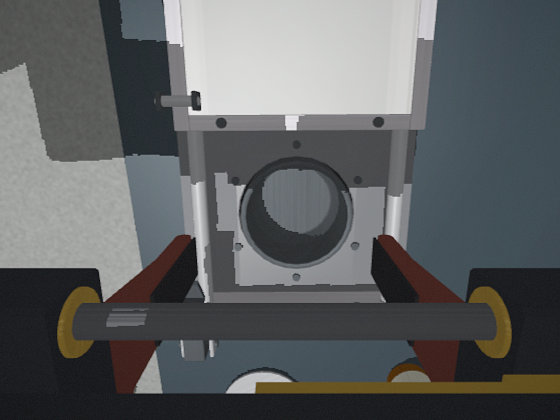

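The wrist view shows the pot mouth at about (296,212) px, the rods at columns ~200 and ~392, the hood's leading edge at row ~122 and the keeper at (180,100). Next I'll fit the rim and the rods.

```bash
cat >> h.py <<'E'
from scipy.optimize import least_squares
def circ(P,r=None):
    f=lambda p:np.hypot(P[:,0]-p[0],P[:,1]-p[1])-(p[2] if r is None else r)
    return least_squares(f,[*P.mean(0),50],loss='soft_l1').x
E
python3 - <<'E'
from h import *
d=dict(np.load('wrist.npz'));W=cloud(d)
S=W[150:275,230:365].reshape(-1,3); m=(S[:,2]>94)&(S[:,2]<100)
P=S[m][:,:2]; c=circ(P);print('rim',m.sum(),c,np.median(S[m][:,2]))
r=np.hypot(*(P-c[:2]).T);print('r pct',np.percentile(r,[2,25,50,75,98]).round(1))
az=np.degrees(np.arctan2(*(P-c[:2]).T[::-1]));print(np.histogram(az,8,(-180,180))[0])
# ellipse of image outline check: rods
for nm,(a,b) in dict(L=(185,220),Rr=(380,412)).items():
    Q=W[130:240,a:b]; pts=[]
    for row in Q:
        k=row[(row[:,2]>104)&(row[:,2]<118)]
        if len(k)>3: pts.append(k[:, :2].mean(0).tolist()+[k[:,2].max()])
    pts=np.array(pts);p=np.polyfit(pts[:,1],pts[:,0],1);print(nm,len(pts),p,np.polyval(p,c[1]),pts[:,2].mean())
# hood leading edge & sides
H=W[0:135,170:440].reshape(-1,3);h=H[(H[:,2]>146)&(H[:,2]<154)]
print('hood top y min',np.percentile(h[:,1],1),'x',np.percentile(h[:,0],[1,99]))
e=[]
for x in range(450,630,20):
    k=h[abs(h[:,0]-x)<3]; 
    if len(k): e.append((x,k[:,1].min()))
e=np.array(e);print('edge fit',np.polyfit(e[:,0],e[:,1],1))
k=W[85:115,150:205].reshape(-1,3);k=k[k[:,2]>154];print('keeper',k.mean(0),len(k))
E
```

```text
rim 1896 [535.47672946 -11.67351782  52.57291733] 95.74998982828106
r pct [49.7 51.1 52.6 54.  55.5]
[219 215 222 225 249 267 256 243]
L 109 [4.21293834e-02 4.45304908e+02] 444.81310944541775 113.77079231107155
Rr 110 [3.19932692e-02 6.26828428e+02] 626.4549535883556 113.80241330811008
hood top y min 74.22248366889862 x [447.90740339 635.81362   ]
edge fit [-4.16058098e-02  9.68477431e+01]
keeper [450.97310775  99.66679683 161.43712943] 657
```

Emit:
{"fn": "apply_moves", "kwargs": {"increments": [{"gripper": 100, "delta_pos": [0, -0.26, 3.44], "dr": [0, 0, 0]}, {"gripper": 100, "delta_pos": [0, -0.26, 3.44], "dr": [0, 0, 0]}, {"gripper": 100, "delta_pos": [0, -0.26, 3.44], "dr": [0, 0, 0]}, {"gripper": 100, "delta_pos": [0, -0.26, 3.44], "dr": [0, 0, 0]}, {"gripper": 100, "delta_pos": [0, -0.26, 3.44], "dr": [0, 0, 0]}]}}

```text
t: 3.07
ee_pos: [501.2, -150.1, 270.5]
orientation: [1.239, 1.19, -1.239]
ft_force: [1.0, 0.4, 1.0]
width: 87.9
```

Emit:
{"fn": "apply_moves", "kwargs": {"increments": [{"gripper": 100, "delta_pos": [2, -0.26, 2.44], "dr": [0, 0, 0]}, {"gripper": 100, "delta_pos": [2, -0.26, 2.44], "dr": [0, 0, 0]}, {"gripper": 100, "delta_pos": [2, -0.26, 2.44], "dr": [0, 0, 0]}, {"gripper": 100, "delta_pos": [2, -0.26, 2.44], "dr": [0, 0, 0]}, {"gripper": 100, "delta_pos": [0, 0, 0], "dr": [0, 0, 0]}]}}

```text
t: 3.48
ee_pos: [485.0, -248.0, 187.0]
orientation: [1.24, 1.194, -1.244]
ft_force: [-0.1, 0.7, -0.3]
width: 88.0
```

```bash
python3 - <<'E'
from h import *
d=grab('wrist');cv2.imwrite('pics/w2.png',d['img'][:,:,::-1])
W=cloud(d);o=ctrl.get_obs();print(o['ee_pos'],R.from_rotvec(o['orientation']).as_matrix().round(3).tolist())
S=W.reshape(-1,3);I=d['img'].reshape(-1,3).astype(int)
n=np.hypot(S[:,0]-481,S[:,1]+324)<90
k=S[n&(S[:,2]>37)&(S[:,2]<44)];print('knob',len(k),k.mean(0),cv2.minEnclosingCircle(k[:,:2].astype(np.float32)))
c=S[n&(S[:,2]>7)&(S[:,2]<13)&(I.min(1)>110)];print('disc',len(c),c.mean(0),cv2.minEnclosingCircle(c[:,:2].astype(np.float32)))
E
```

```text
[ 485.84661809 -246.83298834  188.60564536] [[-0.004, 0.999, -0.044], [0.002, -0.044, -0.999], [-1.0, -0.004, -0.002]]
knob 652 [ 479.16833536 -324.98575683   38.80028349] ((479.2782287597656, -325.3365478515625), 14.51844596862793)
disc 8263 [ 479.46393707 -319.02837565    8.95721348] ((479.0907897949219, -325.67315673828125), 60.0296630859375)
```

View pics/w2.png

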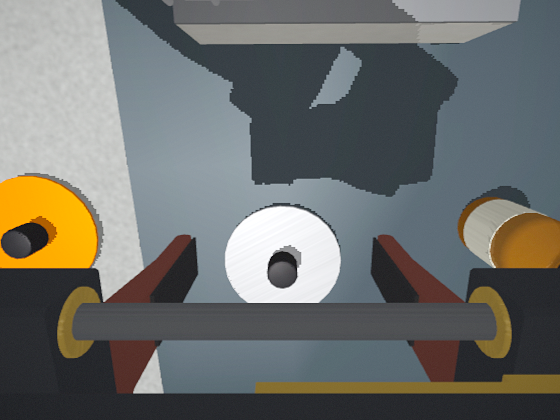

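The cover is at (282,255) px. The fit gives a centre of (479.2,-325.5), r 60.0 and knob top z 39, all matching. Moving over it.

Emit:
{"fn": "apply_moves", "kwargs": {"increments": [{"gripper": 100, "delta_pos": [1.5, -0.06, 1.57], "dr": [0, 0, 0]}, {"gripper": 100, "delta_pos": [1.5, -0.06, 1.57], "dr": [0, 0, 0]}, {"gripper": 100, "delta_pos": [1.5, -0.06, 1.57], "dr": [0, 0, 0]}, {"gripper": 100, "delta_pos": [1.5, -0.06, 1.57], "dr": [0, 0, 0]}, {"gripper": 100, "delta_pos": [1.5, -0.06, 1.57], "dr": [0, 0, 0]}]}}

```text
t: 3.95
ee_pos: [482.2, -324.4, 116.1]
orientation: [1.239, 1.189, -1.238]
ft_force: [0.4, -0.3, -0.5]
width: 87.8
```

Emit:
{"fn": "apply_moves", "kwargs": {"increments": [{"gripper": 100, "delta_pos": [1.5, 0, 0], "dr": [0, 0, 0]}, {"gripper": 100, "delta_pos": [1.5, 0, 0], "dr": [0, 0, 0]}, {"gripper": 100, "delta_pos": [1.5, 0, 0], "dr": [0, 0, 0]}, {"gripper": 100, "delta_pos": [0, 0, 0], "dr": [0, 0, 0]}, {"gripper": 100, "delta_pos": [0, 0, 0], "dr": [0, 0, 0]}]}}

```text
t: 4.37
ee_pos: [481.6, -323.9, 71.0]
orientation: [1.239, 1.191, -1.239]
ft_force: [0.3, -0.2, 0.8]
width: 87.8
```

Emit:
{"fn": "apply_moves", "kwargs": {"increments": [{"gripper": 100, "delta_pos": [1.1, -0.06, 0.04], "dr": [0, 0, 0]}, {"gripper": 100, "delta_pos": [1.1, -0.06, 0.04], "dr": [0, 0, 0]}, {"gripper": 100, "delta_pos": [1.1, -0.06, 0.04], "dr": [0, 0, 0]}, {"gripper": 100, "delta_pos": [1.1, -0.06, 0.04], "dr": [0, 0, 0]}, {"gripper": 100, "delta_pos": [0.1, 0, 0], "dr": [0, 0, 0]}]}}

```text
t: 4.78
ee_pos: [477.3, -326.0, 23.3]
orientation: [1.24, 1.193, -1.241]
ft_force: [-1.5, 0.1, 0.2]
width: 87.7
```

Emit:
{"fn": "apply_moves", "kwargs": {"increments": [{"gripper": 30, "delta_pos": [0, 0, 0], "dr": [0, 0, 0]}, {"gripper": 20, "delta_pos": [0, 0, 0], "dr": [0, 0, 0]}, {"gripper": 10, "delta_pos": [0, 0, 0], "dr": [0, 0, 0]}, {"gripper": 0, "delta_pos": [0, 0, 0], "dr": [0, 0, 0]}, {"gripper": 0, "delta_pos": [0, 0, 0], "dr": [0, 0, 0]}]}}

```text
t: 5.2
ee_pos: [479.0, -327.1, 26.2]
orientation: [1.24, 1.188, -1.24]
ft_force: [-0.4, -0.2, -0.4]
width: 57.6
```

Emit:
{"fn": "apply_moves", "kwargs": {"increments": [{"gripper": 0, "delta_pos": [0, 0, 0], "dr": [0, 0, 0]}, {"gripper": 0, "delta_pos": [0, 0, 0], "dr": [0, 0, 0]}, {"gripper": 0, "delta_pos": [0, 0, 0], "dr": [0, 0, 0]}, {"gripper": 0, "delta_pos": [0, 0, 0], "dr": [0, 0, 0]}, {"gripper": 0, "delta_pos": [0, 0, 0], "dr": [0, 0, 0]}]}}

```text
t: 5.62
ee_pos: [478.8, -326.8, 25.7]
orientation: [1.24, 1.189, -1.24]
ft_force: [-0.2, 1.1, 0.8]
width: 29.1
```

Emit:
{"fn": "apply_moves", "kwargs": {"increments": [{"gripper": 0, "delta_pos": [0, 0, 0], "dr": [0, 0, 0]}, {"gripper": 0, "delta_pos": [0, 0, 0], "dr": [0, 0, 0]}, {"gripper": 0, "delta_pos": [-0.5, 0, 0], "dr": [0, 0, 0]}, {"gripper": 0, "delta_pos": [-1.0, 0, 0], "dr": [0, 0, 0]}, {"gripper": 0, "delta_pos": [-1.5, 0, 0], "dr": [0, 0, 0]}]}}

```text
t: 6.03
ee_pos: [477.7, -326.1, 55.2]
orientation: [1.24, 1.192, -1.241]
ft_force: [0.1, 0.3, -3.4]
width: 29.3
```

Emit:
{"fn": "apply_moves", "kwargs": {"increments": [{"gripper": 0, "delta_pos": [-2.5, 0, 0], "dr": [0, 0, 0]}, {"gripper": 0, "delta_pos": [-3, 0, 0], "dr": [0, 0, 0]}, {"gripper": 0, "delta_pos": [-3, 0, 0], "dr": [0, 0, 0]}, {"gripper": 0, "delta_pos": [-3, 0, 0], "dr": [0, 0, 0]}, {"gripper": 0, "delta_pos": [-3, 0, 0], "dr": [0, 0, 0]}]}}

```text
t: 6.45
ee_pos: [478.2, -326.5, 202.7]
orientation: [1.24, 1.189, -1.24]
ft_force: [0.3, 0.2, -3.9]
width: 29.5
```

Emit:
{"fn": "apply_moves", "kwargs": {"increments": [{"gripper": 0, "delta_pos": [-3, 0, 0], "dr": [0, 0, 0]}, {"gripper": 0, "delta_pos": [-1.5, 0, 0], "dr": [0, 0, 0]}, {"gripper": 0, "delta_pos": [-0.5, 0, 0], "dr": [0, 0, 0]}, {"gripper": 0, "delta_pos": [0, 0, 0], "dr": [0, 0, 0]}, {"gripper": 0, "delta_pos": [0, 0, 0], "dr": [0, 0, 0]}]}}

```text
t: 6.87
ee_pos: [478.1, -326.4, 250.0]
orientation: [1.24, 1.19, -1.24]
ft_force: [-0.3, 0.6, -3.9]
width: 29.3
```

```bash
python3 - <<'E'
from h import *
d=grab('wrist');a=d['img'][:,:,::-1]; s=grab('side')['img'][150:330,200:480,::-1]
cv2.imwrite('pics/w3.png',np.hstack([cv2.resize(a,(400,300)),cv2.resize(s,(400,300))]))
W=cloud(d);o=ctrl.get_obs();p=o['ee_pos'];print(p,o['width'],o['ft_force'],R.from_rotvec(o['orientation']).as_matrix().round(3).tolist())
S=W.reshape(-1,3);I=d['img'].reshape(-1,3).astype(int)
c=S[(np.hypot(S[:,0]-p[0],S[:,1]-p[1])<75)&(abs(S[:,2]-p[2]+15)<15)&(I.min(1)>110)]
print(len(c),c.mean(0)); q=np.linalg.lstsq(np.c_[c[:,:2]-p[:2],np.ones(len(c))],c[:,2],rcond=None)[0];print('plane',q,'disc top rel TCP',q[2]-p[2])
print(np.percentile(c,[0.5,99.5],axis=0))
E
```

```text
[ 477.79581659 -326.17411678  249.00566888] 29.344767948389105 [-0.26163422  0.59718985 -2.48971036] [[-0.003, 0.999, -0.042], [0.002, -0.042, -0.999], [-1.0, -0.003, -0.002]]
22202 [ 479.55464243 -302.35776248  233.27039892]
plane [-1.43250245e-03  1.55831532e-03  2.33235805e+02] disc top rel TCP -15.76986382965012
[[ 421.0624866  -382.89534836  231.62363065]
 [ 536.30565345 -266.98288812  234.918433  ]]
```

View pics/w3.png

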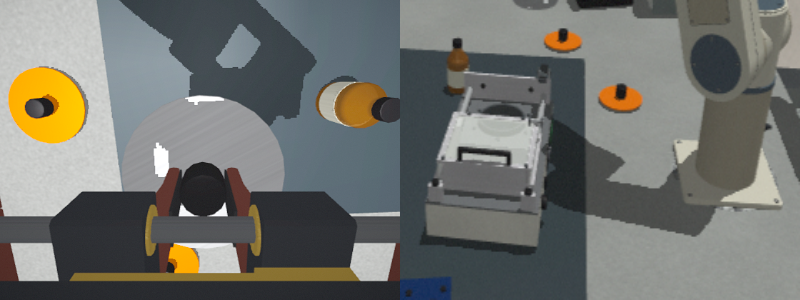

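The cover is held level, with plane slopes under 0.002 rad, and its centre is within 1 mm of the TCP. Carrying it over the pot.

Emit:
{"fn": "apply_moves", "kwargs": {"increments": [{"gripper": 0, "delta_pos": [0, 0.18, -1.32], "dr": [0, 0, 0]}, {"gripper": 0, "delta_pos": [0, 0.36, -2.64], "dr": [0, 0, 0]}, {"gripper": 0, "delta_pos": [0, 0.36, -2.64], "dr": [0, 0, 0]}, {"gripper": 0, "delta_pos": [0, 0.36, -2.64], "dr": [0, 0, 0]}, {"gripper": 0, "delta_pos": [0, 0.36, -2.64], "dr": [0, 0, 0]}]}}

```text
t: 7.38
ee_pos: [499.3, -206.8, 249.4]
orientation: [1.24, 1.191, -1.242]
ft_force: [0.8, -0.4, -2.9]
width: 29.1
```

Emit:
{"fn": "apply_moves", "kwargs": {"increments": [{"gripper": 0, "delta_pos": [0, 0.36, -2.64], "dr": [0, 0, 0]}, {"gripper": 0, "delta_pos": [0, 0.36, -2.64], "dr": [0, 0, 0]}, {"gripper": 0, "delta_pos": [0, 0.36, -2.64], "dr": [0, 0, 0]}, {"gripper": 0, "delta_pos": [0, 0.36, -2.64], "dr": [0, 0, 0]}, {"gripper": 0, "delta_pos": [0, 0.36, -2.64], "dr": [0, 0, 0]}]}}

```text
t: 7.8
ee_pos: [522.6, -75.6, 249.5]
orientation: [1.239, 1.191, -1.241]
ft_force: [1.1, 0.6, -2.7]
width: 29.4
```

Emit:
{"fn": "apply_moves", "kwargs": {"increments": [{"gripper": 0, "delta_pos": [0, 0.36, -2.64], "dr": [0, 0, 0]}, {"gripper": 0, "delta_pos": [0, 0.36, -2.64], "dr": [0, 0, 0]}, {"gripper": 0, "delta_pos": [0, 0.18, -1.32], "dr": [0, 0, 0]}, {"gripper": 0, "delta_pos": [0, 0, 0], "dr": [0, 0, 0]}, {"gripper": 0, "delta_pos": [0, 0, 0], "dr": [0, 0, 0]}]}}

```text
t: 8.22
ee_pos: [534.7, -11.5, 249.9]
orientation: [1.238, 1.191, -1.24]
ft_force: [-0.3, -0.2, -2.1]
width: 29.4
```

```bash
cat > c.py <<'E'
from h import *
d=grab('wrist');W=cloud(d)
ps=[]
for _ in range(3): ps.append(ctrl.get_obs()['ee_pos'])
o=ctrl.get_obs();p=o['ee_pos'];print(p,o['width'],o['ft_force'].round(1),R.from_rotvec(o['orientation']).as_matrix().round(3).tolist())
S=W.reshape(-1,3);I=d['img'].reshape(-1,3).astype(int)
c=S[(np.hypot(S[:,0]-p[0],S[:,1]-p[1])<70)&(abs(S[:,2]-p[2]+16)<4)]
q=np.linalg.lstsq(np.c_[c[:,:2]-p[:2],np.ones(len(c))],c[:,2],rcond=None)[0];print('plane',q,'rel TCP',q[2]-p[2])
print('cover',cv2.minEnclosingCircle(c[:,:2].astype(np.float32)),np.percentile(c,[.3,99.7],axis=0).round(1).tolist())
E
python3 c.py
```

```text
[534.65623946 -12.26328506 250.06147721] 29.251741610629328 [ 1.1  0.1 -2.2] [[-0.001, 0.999, -0.041], [-0.0, -0.041, -0.999], [-1.0, -0.001, 0.0]]
plane [-1.96996288e-03  7.01171914e-04  2.33142912e+02] rel TCP -16.91856496970459
cover ((535.1844482421875, -10.712936401367188), 60.08163833618164) [[476.9, -68.7, 231.4], [593.4, 48.2, 234.9]]
```

Emit:
{"fn": "apply_moves", "kwargs": {"increments": [{"gripper": 0, "delta_pos": [1.0, 0.02, 0.1], "dr": [0, 0, 0]}, {"gripper": 0, "delta_pos": [1.5, 0, 0], "dr": [0, 0, 0]}, {"gripper": 0, "delta_pos": [1.5, 0, 0], "dr": [0, 0, 0]}, {"gripper": 0, "delta_pos": [1.5, 0, 0], "dr": [0, 0, 0]}, {"gripper": 0, "delta_pos": [1.5, 0, 0], "dr": [0, 0, 0]}]}}

```text
t: 8.68
ee_pos: [534.8, -14.5, 179.3]
orientation: [1.241, 1.188, -1.242]
ft_force: [-0.3, 0.4, -1.5]
width: 29.3
```

Emit:
{"fn": "apply_moves", "kwargs": {"increments": [{"gripper": 0, "delta_pos": [1.5, 0, 0], "dr": [0, 0, 0]}, {"gripper": 0, "delta_pos": [1.5, 0, 0], "dr": [0, 0, 0]}, {"gripper": 0, "delta_pos": [1.0, 0, 0], "dr": [0, 0, 0]}, {"gripper": 0, "delta_pos": [1.0, 0, 0], "dr": [0, 0, 0]}, {"gripper": 0, "delta_pos": [0.4, 0, 0], "dr": [0, 0, 0]}]}}

```text
t: 9.1
ee_pos: [534.5, -13.8, 125.1]
orientation: [1.24, 1.19, -1.242]
ft_force: [0.6, -1.6, -3.3]
width: 29.5
```

```bash
python3 c.py
```

```text
[534.47518126 -13.62385026 125.05749132] 29.627339920692553 [-0.2  0.3 -3. ] [[-0.002, 0.999, -0.043], [0.0, -0.043, -0.999], [-1.0, -0.002, 0.0]]
plane [-2.23885208e-03  7.80913061e-04  1.08335646e+02] rel TCP -16.72184536129636
cover ((534.834716796875, -13.12724494934082), 60.2393684387207) [[476.8, -70.8, 106.6], [593.3, 45.9, 110.0]]
```

Emit:
{"fn": "apply_moves", "kwargs": {"increments": [{"gripper": 0, "delta_pos": [0.2, 0, 0], "dr": [0, 0, 0]}, {"gripper": 0, "delta_pos": [0.2, 0, 0], "dr": [0, 0, 0]}, {"gripper": 0, "delta_pos": [0.1, 0, 0], "dr": [0, 0, 0]}, {"gripper": 0, "delta_pos": [0.1, 0, 0], "dr": [0, 0, 0]}, {"gripper": 0, "delta_pos": [0, 0, 0], "dr": [0, 0, 0]}]}}

```text
t: 9.57
ee_pos: [535.5, -13.1, 120.9]
orientation: [1.24, 1.189, -1.24]
ft_force: [0.1, 0.0, -2.3]
width: 29.4
```

Emit:
{"fn": "apply_moves", "kwargs": {"increments": [{"gripper": 0, "delta_pos": [0.05, 0, 0], "dr": [0, 0, 0]}, {"gripper": 0, "delta_pos": [0.05, 0, 0], "dr": [0, 0, 0]}, {"gripper": 0, "delta_pos": [0.05, 0, 0], "dr": [0, 0, 0]}, {"gripper": 0, "delta_pos": [0, 0, 0], "dr": [0, 0, 0]}, {"gripper": 0, "delta_pos": [0, 0, 0], "dr": [0, 0, 0]}]}}

```text
t: 9.98
ee_pos: [535.3, -13.1, 119.2]
orientation: [1.24, 1.189, -1.24]
ft_force: [0.1, 0.3, -3.0]
width: 29.7
```

```bash
python3 c.py
```

```text
[535.33495158 -13.12192772 119.18295021] 29.19855322061886 [ 0.1  0.  -2.1] [[-0.0, 0.999, -0.042], [0.0, -0.042, -0.999], [-1.0, -0.0, -0.0]]
plane [-4.15266536e-04  4.94338586e-04  1.02428400e+02] rel TCP -16.7545505418839
cover ((536.0594482421875, -12.550552368164062), 60.37461471557617) [[477.7, -70.3, 100.7], [594.0, 46.6, 104.1]]
```

Emit:
{"fn": "apply_moves", "kwargs": {"increments": [{"gripper": 0, "delta_pos": [0.05, 0, 0], "dr": [0, 0, 0]}, {"gripper": 0, "delta_pos": [0.05, 0, 0], "dr": [0, 0, 0]}, {"gripper": 0, "delta_pos": [0, 0, 0], "dr": [0, 0, 0]}, {"gripper": 0, "delta_pos": [0, 0, 0], "dr": [0, 0, 0]}, {"gripper": 0, "delta_pos": [0, 0, 0], "dr": [0, 0, 0]}]}}

```text
t: 10.45
ee_pos: [535.3, -13.1, 118.2]
orientation: [1.24, 1.189, -1.24]
ft_force: [0.6, 0.7, -2.6]
width: 29.2
```

Emit:
{"fn": "apply_moves", "kwargs": {"increments": [{"gripper": 0, "delta_pos": [0.05, 0, 0], "dr": [0, 0, 0]}, {"gripper": 0, "delta_pos": [0.03, 0, 0], "dr": [0, 0, 0]}, {"gripper": 0, "delta_pos": [0, 0, 0], "dr": [0, 0, 0]}, {"gripper": 0, "delta_pos": [0, 0, 0], "dr": [0, 0, 0]}, {"gripper": 0, "delta_pos": [0, 0, 0], "dr": [0, 0, 0]}]}}

```text
t: 10.87
ee_pos: [535.3, -13.1, 117.4]
orientation: [1.24, 1.189, -1.24]
ft_force: [0.4, -0.5, -2.2]
width: 29.4
```

Emit:
{"fn": "apply_moves", "kwargs": {"increments": [{"gripper": 0, "delta_pos": [0.05, 0, 0], "dr": [0, 0, 0]}, {"gripper": 0, "delta_pos": [0.05, 0, 0], "dr": [0, 0, 0]}, {"gripper": 0, "delta_pos": [0, 0, 0], "dr": [0, 0, 0]}, {"gripper": 0, "delta_pos": [0, 0, 0], "dr": [0, 0, 0]}, {"gripper": 0, "delta_pos": [0, 0, 0], "dr": [0, 0, 0]}]}}

```text
t: 11.28
ee_pos: [535.4, -13.2, 116.7]
orientation: [1.24, 1.189, -1.24]
ft_force: [-2.7, -0.6, 5.1]
width: 29.2
```

```bash
python3 c.py
```

```text
[535.37793599 -13.1314263  116.70653932] 29.453770325945563 [-3.1  0.   5. ] [[0.0, 0.999, -0.042], [0.0, -0.042, -0.999], [-1.0, 0.0, -0.0]]
plane [5.52929170e-05 6.05276621e-04 1.00007444e+02] rel TCP -16.699095066130013
cover ((535.9517211914062, -12.563820838928223), 60.320865631103516) [[477.8, -70.1, 98.3], [594.1, 46.6, 101.8]]
```

The fit shows contact (the vertical force went from -2.4 N to +5 N). The disc top is at about 100.5 mm and level, 1 mm from the rim axis. Releasing.

Emit:
{"fn": "apply_moves", "kwargs": {"increments": [{"gripper": 45, "delta_pos": [0, 0, 0], "dr": [0, 0, 0]}, {"gripper": 60, "delta_pos": [0, 0, 0], "dr": [0, 0, 0]}, {"gripper": 80, "delta_pos": [0, 0, 0], "dr": [0, 0, 0]}, {"gripper": 80, "delta_pos": [0, 0, 0], "dr": [0, 0, 0]}, {"gripper": 80, "delta_pos": [0, 0, 0], "dr": [0, 0, 0]}]}}

```text
t: 11.75
ee_pos: [535.4, -13.2, 116.3]
orientation: [1.24, 1.189, -1.24]
ft_force: [0.5, 0.6, 0.2]
width: 59.3
```

Emit:
{"fn": "apply_moves", "kwargs": {"increments": [{"gripper": 80, "delta_pos": [-0.5, 0, 0], "dr": [0, 0, 0]}, {"gripper": 80, "delta_pos": [-1, 0, 0], "dr": [0, 0, 0]}, {"gripper": 80, "delta_pos": [-2, 0, 0], "dr": [0, 0, 0]}, {"gripper": 80, "delta_pos": [-3, 0, 0], "dr": [0, 0, 0]}, {"gripper": 80, "delta_pos": [-3, 0, 0], "dr": [0, 0, 0]}]}}

```text
t: 12.17
ee_pos: [534.8, -13.1, 212.7]
orientation: [1.239, 1.19, -1.241]
ft_force: [0.7, -0.3, -0.3]
width: 70.5
```

Emit:
{"fn": "apply_moves", "kwargs": {"increments": [{"gripper": 80, "delta_pos": [-2, 0, 0], "dr": [0, 0, 0]}, {"gripper": 80, "delta_pos": [-2, 0, -3], "dr": [0, 0, 0]}, {"gripper": 60, "delta_pos": [0, 0, -3], "dr": [0, 0, 0]}, {"gripper": 20, "delta_pos": [0, 0, -2], "dr": [0, 0, 0]}, {"gripper": 0, "delta_pos": [0, 0, 0], "dr": [0, 0, 0]}]}}

```text
t: 12.58
ee_pos: [539.1, 69.6, 253.1]
orientation: [1.24, 1.189, -1.236]
ft_force: [0.8, -0.1, -0.0]
width: 53.9
```

```bash
python3 - <<'E'
from h import *
d=grab('wrist');cv2.imwrite('pics/w4.png',d['img'][:,:,::-1])
W=cloud(d);o=ctrl.get_obs();print(o['ee_pos'],o['width'],o['ft_force'].round(1))
S=W.reshape(-1,3)
n=np.hypot(S[:,0]-535.5,S[:,1]+12)<64
k=S[n&(S[:,2]>126)&(S[:,2]<136)];print('knob',len(k),cv2.minEnclosingCircle(k[:,:2].astype(np.float32)),k[:,2].mean())
c=S[n&(S[:,2]>97)&(S[:,2]<105)]
q=np.linalg.lstsq(np.c_[c[:,:2]-[535,-12],np.ones(len(c))],c[:,2],rcond=None)[0];print('disc',len(c),cv2.minEnclosingCircle(c[:,:2].astype(np.float32)),q)
h=S[(S[:,2]>145)&(S[:,2]<155)&(abs(S[:,0]-540)<90)&(S[:,1]>40)];print('hood edge',np.percentile(h[:,1],1))
E
```

```text
[538.79071964  68.14759797 252.53550936] 49.99094993336729 [ 0.2 -0.5  0.1]
knob 757 ((535.7426147460938, -11.55790901184082), 14.847574234008789) 129.60938062302498
disc 7365 ((535.5222778320312, -11.747457504272461), 59.85872268676758) [ 2.31072745e-04 -2.46310776e-06  9.99396857e+01]
hood edge 75.41152500566373
```

View pics/w4.png

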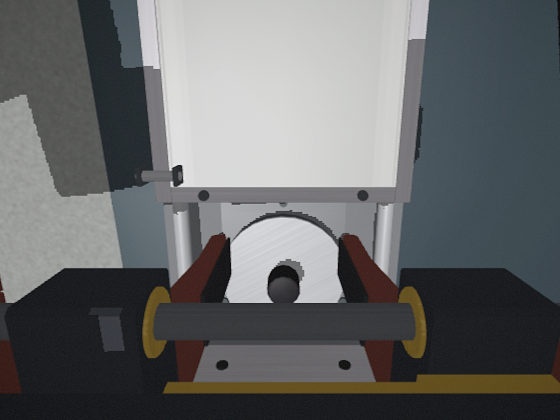

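The wrist view shows the cover seated flat: knob at (284,285) px, fitted centre (535.5,-11.7) against the rim at (535.5,-11.7), tilt under 0.001. The hood edge is at row 195. Next I'll move behind the hood's end panel, whose face should be at y≈245 by the given length and the grip bar position.

Emit:
{"fn": "apply_moves", "kwargs": {"increments": [{"gripper": 0, "delta_pos": [0, 0, -3.5], "dr": [0, 0, 0]}, {"gripper": 0, "delta_pos": [0, 0, -3.5], "dr": [0, 0, 0]}, {"gripper": 0, "delta_pos": [0, 0, -3.5], "dr": [0, 0, 0]}, {"gripper": 0, "delta_pos": [0, 0, -3.5], "dr": [0, 0, 0]}, {"gripper": 0, "delta_pos": [0, 0, -3.5], "dr": [0, 0, 0]}]}}

```text
t: 13.05
ee_pos: [546.1, 242.0, 251.7]
orientation: [1.24, 1.188, -1.241]
ft_force: [0.1, -0.5, -0.3]
width: 16.1
```

Emit:
{"fn": "apply_moves", "kwargs": {"increments": [{"gripper": 0, "delta_pos": [0, 0, -3.2], "dr": [0, 0, 0]}, {"gripper": 0, "delta_pos": [0, 0, 0], "dr": [0, 0, 0]}, {"gripper": 0, "delta_pos": [2, 0, 0], "dr": [0, 0, 0]}, {"gripper": 0, "delta_pos": [2, 0, 0], "dr": [0, 0, 0]}, {"gripper": 0, "delta_pos": [0, 0, 0], "dr": [0, 0, 0]}]}}

```text
t: 13.47
ee_pos: [545.4, 271.4, 208.0]
orientation: [1.235, 1.191, -1.246]
ft_force: [-0.6, -0.2, -0.2]
width: 0.5
```

```bash
python3 - <<'E'
from h import *
d=grab('side');im=d['img'][150:330,180:340,::-1]
cv2.imwrite('pics/s5.png',cv2.resize(im,(640,720))[:600])
W=cloud(d);S=W.reshape(-1,3)
o=ctrl.get_obs();print(o['ee_pos'],o['width'],R.from_rotvec(o['orientation']).as_matrix().round(3).tolist())
g=S[(abs(S[:,0]-546)<80)&(S[:,2]>100)&(S[:,2]<144)&(S[:,1]>200)&(S[:,1]<265)]
p=np.polyfit(g[:,0],g[:,1],1);print('panel',len(g),p,np.polyval(p,546),np.percentile(g[:,1],[5,50,95]),np.percentile(g[:,0],[1,99]))
E
```

```text
[546.25891237 271.77355423 209.74134492] 0.48846992010852275 [[-0.004, 0.999, -0.043], [-0.002, -0.043, -0.999], [-1.0, -0.004, 0.002]]
panel 686 [-3.98173105e-02  2.64874571e+02] 243.13431986163147 [238.50427035 242.98683446 248.00973829] [466.68770014 624.67630938]
```

View pics/s5.png

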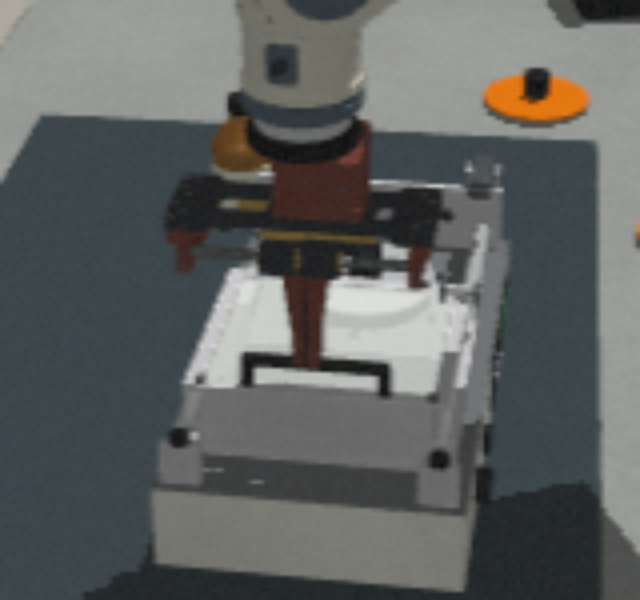

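The side view shows the closed fingers (tip at px (308,365)) hovering behind the grip bar. The panel spans rows 390–460 below it, and its face measures y≈243–245. Clear to lower to TCP z≈120.

Emit:
{"fn": "apply_moves", "kwargs": {"increments": [{"gripper": 0, "delta_pos": [1.8, 0, 0], "dr": [0, 0, 0]}, {"gripper": 0, "delta_pos": [1.8, 0, 0], "dr": [0, 0, 0]}, {"gripper": 0, "delta_pos": [1.8, 0, 0], "dr": [0, 0, 0]}, {"gripper": 0, "delta_pos": [1.8, 0, 0], "dr": [0, 0, 0]}, {"gripper": 0, "delta_pos": [1.8, 0, 0], "dr": [0, 0, 0]}]}}

```text
t: 13.93
ee_pos: [548.5, 272.9, 122.3]
orientation: [1.242, 1.188, -1.239]
ft_force: [0.5, -0.2, -0.4]
width: 0.2
```

Emit:
{"fn": "apply_moves", "kwargs": {"increments": [{"gripper": 0, "delta_pos": [0, 0, 0.5], "dr": [0, 0, 0]}, {"gripper": 0, "delta_pos": [0, 0, 0.5], "dr": [0, 0, 0]}, {"gripper": 0, "delta_pos": [0, 0, 0.5], "dr": [0, 0, 0]}, {"gripper": 0, "delta_pos": [0, 0, 0.5], "dr": [0, 0, 0]}, {"gripper": 0, "delta_pos": [0, 0, 0.5], "dr": [0, 0, 0]}]}}

```text
t: 14.35
ee_pos: [547.4, 248.7, 123.1]
orientation: [1.243, 1.188, -1.237]
ft_force: [0.2, 3.7, 1.9]
width: 0.1
```

Emit:
{"fn": "apply_moves", "kwargs": {"increments": [{"gripper": 0, "delta_pos": [0, 0, 1], "dr": [0, 0, 0]}, {"gripper": 0, "delta_pos": [0, 0, 1], "dr": [0, 0, 0]}, {"gripper": 0, "delta_pos": [0, 0, 1], "dr": [0, 0, 0]}, {"gripper": 0, "delta_pos": [0, 0, 1], "dr": [0, 0, 0]}, {"gripper": 0, "delta_pos": [0, 0, 1], "dr": [0, 0, 0]}]}}

```text
t: 14.77
ee_pos: [544.6, 197.8, 121.8]
orientation: [1.241, 1.189, -1.239]
ft_force: [1.1, 3.8, 2.9]
width: 0.4
```

Emit:
{"fn": "apply_moves", "kwargs": {"increments": [{"gripper": 0, "delta_pos": [0, 0, 1], "dr": [0, 0, 0]}, {"gripper": 0, "delta_pos": [0, 0, 1], "dr": [0, 0, 0]}, {"gripper": 0, "delta_pos": [0, 0, 1], "dr": [0, 0, 0]}, {"gripper": 0, "delta_pos": [0, 0, 1], "dr": [0, 0, 0]}, {"gripper": 0, "delta_pos": [0, 0, 0.5], "dr": [0, 0, 0]}]}}

```text
t: 15.18
ee_pos: [542.0, 152.1, 121.2]
orientation: [1.24, 1.189, -1.241]
ft_force: [0.6, 3.3, 1.6]
width: 0.8
```

Emit:
{"fn": "apply_moves", "kwargs": {"increments": [{"gripper": 0, "delta_pos": [0, 0, 0.8], "dr": [0, 0, 0]}, {"gripper": 0, "delta_pos": [0, 0, 0.8], "dr": [0, 0, 0]}, {"gripper": 0, "delta_pos": [0, 0, 0.8], "dr": [0, 0, 0]}, {"gripper": 0, "delta_pos": [0, 0, 0.8], "dr": [0, 0, 0]}, {"gripper": 0, "delta_pos": [0, 0, 0.5], "dr": [0, 0, 0]}]}}

```text
t: 15.6
ee_pos: [540.5, 115.7, 121.2]
orientation: [1.24, 1.189, -1.241]
ft_force: [1.6, 2.8, -0.9]
width: 0.4
```

```bash
cat > g.py <<'E'
from h import *
d=grab('scene');S=cloud(d).reshape(-1,3)
o=ctrl.get_obs();print(o['ee_pos'],o['ft_force'].round(1))
k=S[(abs(S[:,0]-447)<14)&(S[:,1]>-90)&(S[:,1]<110)&(S[:,2]>152)]
for y in range(-120,110,8):
    m=S[(abs(S[:,0]-447)<20)&(abs(S[:,1]-y)<4)&(S[:,2]>100)]
    if len(m): print(y,len(m),m[:,2].max().round(0),end=' | ')
d=grab('side');cv2.imwrite('pics/s%d.png'%int(o['t']*10),cv2.resize(d['img'][150:300,180:340,::-1],(640,600)))
E
python3 g.py;ls pics
```

```text
[540.2238924  115.08695865 121.11597257] [ 0.3 -0.1 -0.2]
-120 3 161.0 | -112 27 173.0 | -104 34 174.0 | -96 69 175.0 | -88 23 175.0 | -80 24 173.0 | -72 17 175.0 | -64 24 174.0 | -56 21 167.0 | -48 22 172.0 | -40 36 180.0 | -32 35 179.0 | -24 17 155.0 | -16 21 154.0 | -8 19 154.0 | 0 18 155.0 | 8 15 155.0 | 16 20 154.0 | 24 13 154.0 | 32 17 154.0 | 40 51 623.0 | 48 103 634.0 | 56 142 630.0 | 64 130 633.0 | 72 129 630.0 | 80 131 636.0 | 88 123 628.0 | 96 121 625.0 | 104 124 627.0 | crop.png
s156.png
s5.png
scene0.png
side0.png
w1.png
w2.png
w3.png
w4.png
```

Emit:
{"fn": "apply_moves", "kwargs": {"increments": [{"gripper": 0, "delta_pos": [0, 0, 0.4], "dr": [0, 0, 0]}, {"gripper": 0, "delta_pos": [0, 0, 0.4], "dr": [0, 0, 0]}, {"gripper": 0, "delta_pos": [0, 0, 0.4], "dr": [0, 0, 0]}, {"gripper": 0, "delta_pos": [0, 0, 0.4], "dr": [0, 0, 0]}, {"gripper": 0, "delta_pos": [0, 0, 0.4], "dr": [0, 0, 0]}]}}

```text
t: 16.12
ee_pos: [539.5, 98.6, 121.1]
orientation: [1.243, 1.192, -1.24]
ft_force: [-0.8, 20.0, -2.8]
width: 0.6
```

Emit:
{"fn": "apply_moves", "kwargs": {"increments": [{"gripper": 0, "delta_pos": [0, 0, 0.2], "dr": [0, 0, 0]}, {"gripper": 0, "delta_pos": [0, 0, 0.2], "dr": [0, 0, 0]}, {"gripper": 0, "delta_pos": [0, 0, 0.2], "dr": [0, 0, 0]}, {"gripper": 0, "delta_pos": [0, 0, 0.2], "dr": [0, 0, 0]}, {"gripper": 0, "delta_pos": [0, 0, 0], "dr": [0, 0, 0]}]}}

```text
t: 16.53
ee_pos: [539.1, 89.4, 121.1]
orientation: [1.24, 1.191, -1.24]
ft_force: [-0.0, 5.3, -1.4]
width: 0.5
```

Emit:
{"fn": "apply_moves", "kwargs": {"increments": [{"gripper": 0, "delta_pos": [0, 0, 0.2], "dr": [0, 0, 0]}, {"gripper": 0, "delta_pos": [0, 0, 0.2], "dr": [0, 0, 0]}, {"gripper": 0, "delta_pos": [0, 0, 0.1], "dr": [0, 0, 0]}, {"gripper": 0, "delta_pos": [0, 0, 0], "dr": [0, 0, 0]}, {"gripper": 0, "delta_pos": [0, 0, 0], "dr": [0, 0, 0]}]}}

```text
t: 16.95
ee_pos: [539.3, 83.4, 121.3]
orientation: [1.24, 1.189, -1.24]
ft_force: [-0.1, 0.7, 0.3]
width: 0.1
```

Emit:
{"fn": "apply_moves", "kwargs": {"increments": [{"gripper": 0, "delta_pos": [0, 0, 0.1], "dr": [0, 0, 0]}, {"gripper": 0, "delta_pos": [0, 0, 0.1], "dr": [0, 0, 0]}, {"gripper": 0, "delta_pos": [0, 0, 0], "dr": [0, 0, 0]}, {"gripper": 0, "delta_pos": [0, 0, 0], "dr": [0, 0, 0]}, {"gripper": 0, "delta_pos": [0, 0, 0], "dr": [0, 0, 0]}]}}

```text
t: 17.37
ee_pos: [539.3, 83.1, 121.4]
orientation: [1.242, 1.19, -1.239]
ft_force: [-0.7, 9.7, -1.7]
width: 0.1
```

```bash
python3 g.py
```

```text
[539.35720898  83.07200925 121.39347397] [-0.7 10.5 -1. ]
-120 4 159.0 | -112 26 174.0 | -104 31 174.0 | -96 27 175.0 | -88 30 176.0 | -80 28 175.0 | -72 31 174.0 | -64 35 174.0 | -56 23 172.0 | -48 30 173.0 | -40 31 177.0 | -32 19 153.0 | -24 14 154.0 | -16 21 155.0 | -8 18 156.0 | 0 20 153.0 | 8 14 555.0 | 16 40 608.0 | 24 98 621.0 | 32 158 626.0 | 40 125 633.0 | 48 128 630.0 | 56 117 629.0 | 64 121 627.0 | 72 121 628.0 | 80 123 623.0 | 88 125 624.0 | 96 130 618.0 | 104 145 612.0 |
```

Emit:
{"fn": "apply_moves", "kwargs": {"increments": [{"gripper": 0, "delta_pos": [0, 0, 0.1], "dr": [0, 0, 0]}, {"gripper": 0, "delta_pos": [0, 0, 0.1], "dr": [0, 0, 0]}, {"gripper": 0, "delta_pos": [0, 0, 0], "dr": [0, 0, 0]}, {"gripper": 0, "delta_pos": [0, 0, 0], "dr": [0, 0, 0]}, {"gripper": 0, "delta_pos": [0, 0, 0], "dr": [0, 0, 0]}]}}

```text
t: 17.88
ee_pos: [539.4, 83.0, 121.4]
orientation: [1.245, 1.192, -1.238]
ft_force: [-1.0, 21.0, -2.6]
width: 0.7
```

Emit:
{"fn": "apply_moves", "kwargs": {"increments": [{"gripper": 0, "delta_pos": [0, 0, -0.5], "dr": [0, 0, 0]}, {"gripper": 0, "delta_pos": [0, 0, -1], "dr": [0, 0, 0]}, {"gripper": 0, "delta_pos": [0, 0, -2], "dr": [0, 0, 0]}, {"gripper": 0, "delta_pos": [0, 0, -1.5], "dr": [0, 0, 0]}, {"gripper": 0, "delta_pos": [-1, 0, 0], "dr": [0, 0, 0]}]}}

```text
t: 18.3
ee_pos: [540.7, 131.4, 130.4]
orientation: [1.238, 1.191, -1.24]
ft_force: [-1.0, -0.5, -0.2]
width: 0.1
```

Emit:
{"fn": "apply_moves", "kwargs": {"increments": [{"gripper": 0, "delta_pos": [-3, 0, 0], "dr": [0, 0, 0]}, {"gripper": 0, "delta_pos": [-3.5, 0, 0], "dr": [0, 0, 0]}, {"gripper": 0, "delta_pos": [-3.5, 0, 0], "dr": [0, 0, 0]}, {"gripper": 0, "delta_pos": [-3.5, 0, 0], "dr": [0, 0, 0]}, {"gripper": 0, "delta_pos": [-2, 0, 0], "dr": [0, 0, 0]}]}}

```text
t: 18.72
ee_pos: [542.7, 129.4, 291.2]
orientation: [1.243, 1.185, -1.236]
ft_force: [0.5, -0.3, 0.2]
width: 0.2
```

Emit:
{"fn": "apply_moves", "kwargs": {"increments": [{"gripper": 0, "delta_pos": [0, 0, -3], "dr": [0, 0, 0]}, {"gripper": 0, "delta_pos": [0, 0, -3], "dr": [0, 0, 0]}, {"gripper": 0, "delta_pos": [0, 0, -3], "dr": [0, 0, 0]}, {"gripper": 0, "delta_pos": [0, 0, -3], "dr": [0, 0, 0]}, {"gripper": 0, "delta_pos": [0, 0, -3], "dr": [0, 0, 0]}]}}

```text
t: 19.13
ee_pos: [547.8, 280.2, 287.3]
orientation: [1.241, 1.188, -1.24]
ft_force: [0.5, -0.3, -0.8]
width: 0.4
```

```bash
python3 - <<'E'
from h import *
d=grab('scene');s=grab('side');S=cloud(d).reshape(-1,3)
o=ctrl.get_obs();print(o['ee_pos'],o['ft_force'].round(1))
h=S[(S[:,2]>168)&(S[:,2]<185)&(abs(S[:,0]-541)<60)&(S[:,1]>0)&(S[:,1]<150)];print('grip',h.mean(0),len(h))
P=np.vstack([cloud(s).reshape(-1,3)]);g=P[(abs(P[:,0]-540)<75)&(P[:,2]>112)&(P[:,2]<144)&(P[:,1]>50)&(P[:,1]<110)];print('panel y',len(g),np.polyval(np.polyfit(g[:,0],g[:,1],1),540))
def crop(d,p,r,w):
    q,_=cv2.projectPoints(np.array([p],float),d['rvec'].astype(float),d['tvec'].astype(float),d['mtx'],None);u,v=q.ravel().astype(int)
    return cv2.resize(d['img'][v-r:v+r,u-r:u+r,::-1],(w,w),interpolation=cv2.INTER_CUBIC)
p=[445,-85,158]
cv2.imwrite('pics/fin.png',np.hstack([crop(d,p,30,400),crop(s,p,25,400)]))
E
```

```text
[547.81989555 282.55848066 287.01729294] [0.1 1.4 0.5]
grip [544.36209219  66.29279201 175.12528134] 117
panel y 391 71.82558346915577
```

View pics/fin.png

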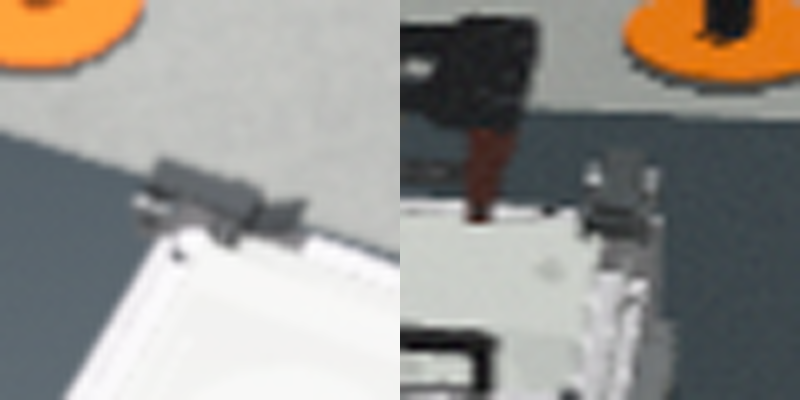

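The picture shows the hood corner against the end plate, with the hook lying flat over the keeper at (230,205) px in the left crop. I'll check the hook's height numerically before handing in. While the hook was down at t=15.6, its profile was z ≈ 173–175.

```bash
python3 - <<'E'
from h import *
for n in ('scene','side'):
    S=cloud(grab(n)).reshape(-1,3)
    m=S[(abs(S[:,0]-447)<14)&(S[:,1]>-120)&(S[:,1]<-45)&(S[:,2]>160)&(S[:,2]<230)]
    print(n,len(m),[(y,m[abs(m[:,1]-y)<5][:,2].max().round(1)) for y in range(-110,-45,10) if (abs(m[:,1]-y)<5).any()])
E
```

```text
scene 130 [(-110, np.float64(173.1)), (-100, np.float64(175.7)), (-90, np.float64(176.1)), (-80, np.float64(175.0)), (-70, np.float64(174.8)), (-60, np.float64(173.0)), (-50, np.float64(174.5))]
side 46 [(-110, np.float64(174.3)), (-100, np.float64(174.8)), (-90, np.float64(174.4)), (-80, np.float64(176.5)), (-70, np.float64(174.5)), (-60, np.float64(173.2))]
```

The hook is flat, with the same profile as when it was down, so the latch has dropped. Handing in.

```bash
python3 -c "
from workcell import ctrl
print(ctrl.close_job())"
```

```text
the job is handed in; nothing more can be done
None
```

I put the steel cover on the pot, pushed the hood home until it latched, backed the arm clear and handed the job in at about 19 s. The hand-in gave no verdict.

- **Cover:** it was lowered until it touched the rim, then released. Its measured centre was within 1 mm of the pot's axis, with tilt under 0.001 rad. The disc top read 1 mm below nominal, the same depth bias the rim showed. The cover was not measured again after the hood closed over it.
- **Hood:** the end panel travelled about 171 mm. It ended against a hard stop, where the push reached 21 N with no further movement.
- **Latch:** the push force dropped just before the stop. The hook's measured height afterwards (173–176 mm) matches its profile before the bar reached it, so I take it as down. I did not test it by pulling the hood back. The push briefly reached 20 N while the hook was lifting, above the 8–13 N expected.
- **Bystanders:** the arm did not go near the bottle, reel or board. I did not measure them again at the end.

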